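# Fold back the bifold cover and discard the uncapped vial

## Robot

A 6-joint arm with a two-finger parallel gripper is mounted at the origin on the work surface. World frame = base frame: x ahead of the robot, y to its left, z up, the work surface at z = 0. Lengths are in mm, angles in rad, forces in N, time in s.
With the tool pointing down it reaches from about 275 to 750 mm from the base axis. Payload 10.2 kg.
Tool frame: the origin (TCP) lies at the centre of the arm's flange, where the gripper is bolted on; the fingertips stand 173 mm ahead of it and the grasp point (between the pads) lies 155 mm ahead of it; z points along the fingers, y is the direction in which the jaws open and shut (so a half turn about z gives the same grasp; the last joint's range is limited). The gripper opens to 85 mm and grips with 20 to 120 N. Pads are 22 mm wide; open, the fingers measure 114 mm over their backs; the gripper's body (76 mm by 85 mm) begins 54 mm behind the grasp point. The pads swing forward as they close: fully open they stand 13 mm farther back than shut.
Start: joints at [-1.438, 0.313, 1.498, -0, 1.331, -0.223], TCP at [182.866, -492.13, 404.694] pointing down, gripper open.
Joint ranges: [-2.94, 2.94], [-0.97, 2.17], [0.19, 2.56], [-1.23, 4.37], [0.02, 3.11], [-2.88, 2.88]. Speed limits (rad/s): [2.39, 2.39, 3.01, 3.14, 3.14, 3.14].

## Interface

Orientations are given as a unit quaternion [x, y, z, w].
In Python, from bench import * gives the robot as it stands.
- The arm moves only by the tool servo_tool, never from a script. Its argument "moves" is a list that holds one entry, the list of rows, each a list of 7 numbers: the shift along the tool's x, y, z in mm, then the turn, a rotation vector about the tool's x, y, z in rad, then the closure, from 0 (fully open) to 1 (shut). In form: [[[x, y, z, ax, ay, az, claw], ...]]. A call has 1 to 10 rows; each row is the pose to reach, as a shift and turn from the pose commanded when the call began, along the tool's axes at that moment; what a row does not reach only later rows make up. A row lasts 1/8 s, in which the tool goes at most 62.5 mm and 10.7 degrees, less where a joint would pass 70% of its speed; a pose out of reach is approached as far as the arm can. A call with a gripper value outside its range is refused whole. The fingers move at their own pace and stop on an object; the grip force is fixed at half the most. Time passes only in rows, so rows that repeat a pose let the fingers close. It gives the time, the measured TCP pose, the force and the opening at its end, in the units of the state.
- observe(): the state, without advancing time (a new reading comes with each control period).
- get_image(name): name is "side" or "top"; returns the picture (384x512x3 uint8, red, green, blue); there is no depth.
- get_calibration(name): a dict with "fx", "fy", "cx", "cy" (pixels), "k1" (the pictures are not rectified: a ray, as slopes to the right and down, at radius r is drawn at 1 + k1 r^2 times it, then the intrinsics apply), "R" (3x3) and "t" (3): a world point X has camera coordinates R X + t. Camera axes: x right, y down, z forward; pixel columns grow to the right and rows downward; lengths in mm; the calibration is good to about 2 mm. A picture is of the moment at which its call begins. get_calibration takes no time and is no camera call.
- close_job(): hands the job in, once; it reports no verdict.
The state is a dict: "time": time; "joints": joint angles; "joint_vel": joint speeds; "tau": joint torques, N m; "tool_pos": TCP position; "orientation": TCP orientation; "force": force on the tool from outside, world axes, zero at the start; "torque": the same for the moment, N m; "grip_width": finger opening in mm.
Only numpy, scipy, OpenCV 4.12 (cv2) and the standard library are available. Lean on these libraries where they do the work, as an engineer would, in place of code of your own. Each camera call takes 0.05 s, during which the arm holds its last target.

## Task

Push the bifold cover of the vial station all the way back until its two panels stand folded flat against each other under the lamp. Then take out the one vial that has no cap and put it through the sprung flap on top of the reject box, so that it drops inside and the flap shuts again. Leave the cover folded, the capped vials standing in their wells and the other bench things where they are.

Things in the scene. Friction and masses are not known exactly. Their poses are not given: they have to be found in the camera images.
- station: White open-topped vial station, fixed, 240 (x) x 210 (y) x 90 mm. Origin: centre of its underside, on the bench. Own +x points away from the robot, from the low front wall (top at 70 mm, 10 mm thick) to the back wall (90 mm), which carries the cover hinge; side walls 88 mm high, 5 mm thick.
- wells (a point): Middle of the strip with three vial wells in the station, at own x = -40, z = 22 mm of the station (strip top). Wells in a row along own y at -62, 0 and +62 mm: 28 mm wide, 8 mm deep, floor 14 mm above the bench. Fingers have more room fore and aft of a vial (own x) than between vials (38 mm).
- lamp (a point): Middle of the front lower edge of the lamp bar, at own x = 50, z = 267 mm of the station. The bar reaches 90 mm back from here, y +-112 mm, 21 mm high, on two posts at the rear corners. The cover folds up beneath it, so a vertical tool cannot follow to the end: lean it, fingers pointing down and to the back, 30 to 45 degrees from vertical.
- station_hinge (a point): Middle of the cover's rear hinge line, at own x = 110, z = 90 mm of the station; axes as the station's. The cover is two grey panels, each 110 mm long, 196 wide, 5 thick: the rear one hinged here, the front one hinged to its front edge (the ridge). Both slope equally, so the bottom front edge slides level at 90 mm height, 220 mm x cos(angle) in front of this line.
- cover (a joint): Angle of the cover's rear panel above level, rad: 0 = flat shut, 1.571 = fully folded, both panels upright back to back at the rear hinge, 110 mm tall. The front panel slopes down as steeply as the rear one rises. The stiff hinge (0.3 N m) holds it where it is left; push its front rail level towards the back, about 3 to 8 N.
- cover_rail (a point): Middle of the front face of the aluminium rail on the front panel's bottom front edge: 196 mm long, 14 mm high on the outer side, 12 mm deep; point 7 mm above the panel's underside. It turns with the panel: fully folded, it sticks out 14 mm from the fold towards the robot, 90 to 102 mm above the bench. Own x runs up the panel to the ridge, y along the rail.
- reject_center (a point): The vial to discard: amber glass, 24 mm diameter, straight for 42 mm and then a narrow open neck, 52 mm tall in all, no cap, 30 g. Point at its centre, 26 mm above its foot. It stands in one of the three wells (foot 14 mm above the bench), hidden under the cover at the start.
- vial_a_center (a point): A capped vial, amber, 24 mm diameter, 58 mm tall with a 21 mm wide white cap, standing in another well; point 26 mm above its foot. To be left standing.
- vial_b_center (a point): The other capped vial, alike.
- bin: White reject box, fixed, 150 (x) x 160 (y) x 140 mm tall, closed but for a slot in the top. Origin: centre of its underside; own +x roughly away from the robot. Walls and top 4 mm thick; inside it is empty.
- slot (a point): Centre of the slot in the reject box's top face, 140 mm above the bench: 64 mm (own x) by 110 mm (own y), filled by the steel flap. Axes as the box's.
- flap (a joint): Flap angle, rad: 0 = shut (level), 1.45 = hanging down inside. 60 x 106 mm, hinged on the slot's far (+x) edge; pressed at the slot's centre (1 to 4 N) it swings down, and it springs shut by itself. The vial's weight does not open it. Push the vial's foot 64 mm and the fingers, either side of it in own y, 40 mm below the top: the fingers hold the flap aside as they let go.
- bottle: Glass reagent bottle, 60 mm diameter, 130 mm tall, blue cap. Bystander, to be left where it is; origin at the centre of its underside.
- beaker: Glass beaker, 64 mm diameter, 80 mm tall. Bystander, to be left where it is; origin at the centre of its underside.
- dish: Petri dish, 92 mm diameter, 15 mm tall. Bystander, to be left where it is; origin at the centre of its underside.
- dish2: Petri dish, 92 mm diameter, 15 mm tall. Bystander, to be left where it is; origin at the centre of its underside.
- marker: Black marker pen, 125 mm long along its own x, 13 mm thick. Bystander, to be left where it is; origin at the centre of its underside.
- reject: The same uncapped vial as reject_center; origin at the centre of its foot.

How it is judged (in metres and radians):
On the way, in this order (a step that is already met when the one before it is completed fails the run):
1. the cover is folded flat, with the uncapped vial still in its well (value of joint cover above 1.48 rad and distance of reject_center from where it was at the start of the episode below 0.02 m), for 0.2 s.
2. the uncapped vial is lifted out of the station (height (world z) of reject_center above 0.11 m), for 0.1 s.
3. the flap is pushed down with the vial at the slot (value of joint flap above 0.6 rad and distance between reject_center and slot below 0.07 m), for 0.05 s.
At the end, for the whole second after the job is handed in: The cover is folded to within 5 degrees of upright (its two panels within 10 degrees of each other), the uncapped vial lies at rest inside the reject box, the flap is shut (under 7 degrees), and both capped vials stand upright in their wells, within 12 mm of where they began (value of joint cover above 1.48 rad and x of reject_center in the frame of bin between -0.073 and 0.073 m and y of reject_center in the frame of bin between -0.078 and 0.078 m and z of reject_center in the frame of bin between 0 and 0.085 m and value of joint flap below 0.12 rad and linear speed of reject below 0.03 m/s and distance of each of vial_a_center, vial_b_center from where it was at the start of the episode below 0.012 m and angle between each of vial_a_center, vial_b_center's own z axis and vertical below 0.2 rad); the robot touches nothing.
It fails at once if the bottle, beaker, marker or a dish is pushed more than 30 mm from its place (distance of any of bottle, beaker, dish, dish2, marker from where it was at the start of the episode above 0.03 m).
It fails at once if a capped vial is lifted or knocked over (distance of any of vial_a_center, vial_b_center from where it was at the start of the episode above 0.025 m or angle between any of vial_a_center, vial_b_center's own z axis and vertical above 0.6 rad).
It also fails if it takes over 62 s, if anything falls off the work surface, if the arm or the gripper's body presses on something with over 40 N, if the wrist force passes 120 N, or if a joint passes its speed limit or range.

## Working session

There is one attempt and no reset: what is moved stays moved. The work goes in short steps, Python scripts to look and compute and a tool call to move; the robot and the scene stay as the last step left them, time stands still between calls to the robot, and variables do not carry over. Pictures are saved under pics/ and viewed, and the job is handed in when it is done.

Besides the shell and the picture viewer there is one more tool, called after "Emit:" by a JSON object that holds its "name" and its "arguments". servo_tool: Moves the arm, as the interface text tells. Its arguments: {"type":"object","properties":{"moves":{"type":"array","items":{"type":"array","items":{"type":"array","items":{"type":"number"}}}}},"required":["moves"]}

```bash
ls; mkdir -p pics; python3 - <<'E'
from bench import *
import cv2
for n in("side","top"):
    im=get_image(n); cv2.imwrite(f"pics/{n}0.png",im[:,:,::-1])
    c=get_calibration(n); print(n,c)
print(observe())
E
```

```text
pics
side {'fx': 452.09481653118786, 'fy': 452.09481653118786, 'cx': 255.28580082570522, 'cy': 198.04077433953773, 'k1': -0.06483388695293509, 'R': array([[-0.98198529, -0.18866053,  0.01058717],
       [-0.1493266 ,  0.74047787, -0.65528169],
       [ 0.11578622, -0.64505793, -0.75531041]]), 't': array([ 526.71212687,  149.46093477, 1444.21897866])}
top {'fx': 498.12607906975586, 'fy': 498.12607906975586, 'cx': 250.2563379761792, 'cy': 186.42546689201555, 'k1': -0.20593148241215398, 'R': array([[ 0.01020193, -0.99991828, -0.00770387],
       [-0.98022633, -0.00847786, -0.19769792],
       [ 0.19761645,  0.00956844, -0.98023272]]), 't': array([  21.9769541 ,  574.1876629 , 1496.28172293])}
{'time': 0.1, 'joints': array([-1.43840649e+00,  3.13371580e-01,  1.49829340e+00,  2.72864540e-05,
        1.33097616e+00, -2.23388304e-01]), 'joint_vel': array([ 0.00185299, -0.00239106, -0.0007534 , -0.00052253, -0.00173747,
        0.00125565]), 'tau': array([ 4.35930473e-03, -4.12897432e+01, -2.60141158e+01, -1.36238505e-04,
        2.98278756e-03, -3.36567680e-07]), 'tool_pos': array([ 182.86151455, -492.10207653,  404.2291858 ]), 'orientation': array([ 9.84219858e-01,  1.76949133e-01,  3.70818740e-05, -5.23099869e-04]), 'force': array([-0.25958299, -0.51757496,  0.42155794]), 'torque': array([ 0.00372586, -0.01444067,  0.06662685]), 'grip_width': 85.64472247164436}
```

View pics/side0.png

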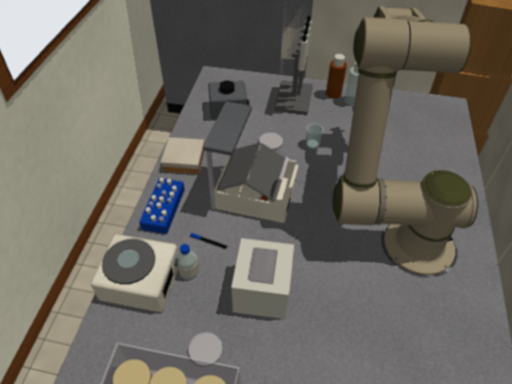

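View pics/top0.png

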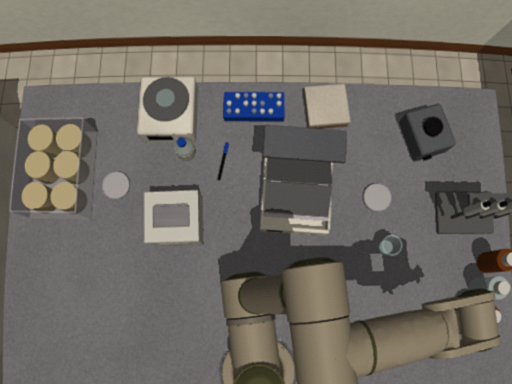

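```bash
cat > h.py <<'E'
import numpy as np, cv2
from bench import *
from scipy.spatial.transform import Rotation as Rn
def K(c): return np.array([[c['fx'],0,c['cx']],[0,c['fy'],c['cy']],[0,0,1.]])
def D(c): return np.array([c['k1'],0,0,0,0.])
def ray(n,uv):
    c=get_calibration(n)
    p=cv2.undistortPoints(np.array([[uv]],float),K(c),D(c))[0,0]
    R=np.array(c['R']);t=np.array(c['t'])
    return -R.T@t, R.T@np.array([p[0],p[1],1])
def onplane(n,uv,z):
    o,d=ray(n,uv); return o+d*(z-o[2])/d[2]
def proj(n,P):
    c=get_calibration(n)
    return cv2.projectPoints(np.atleast_2d(np.array(P,float)),cv2.Rodrigues(np.array(c['R']))[0],np.array(c['t']),K(c),D(c))[0][:,0]
def tri(uvs,uvt):
    o1,d1=ray('side',uvs);o2,d2=ray('top',uvt)
    A=np.stack([d1,-d2],1);s=np.linalg.lstsq(A,o2-o1,rcond=None)[0]
    a=o1+d1*s[0];b=o2+d2*s[1];return (a+b)/2,np.linalg.norm(a-b)
E
python3 - <<'E'
import cv2
a=cv2.imread('pics/top0.png');b=cv2.imread('pics/side0.png')
cv2.imwrite('pics/t1.png',cv2.resize(a[110:260,130:350],None,fx=3.6,fy=3.6,interpolation=2))
cv2.imwrite('pics/s1.png',cv2.resize(b[90:330,180:340],None,fx=2.5*1,fy=2.5,interpolation=2))
E
```

```text
(no output)
```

View pics/t1.png

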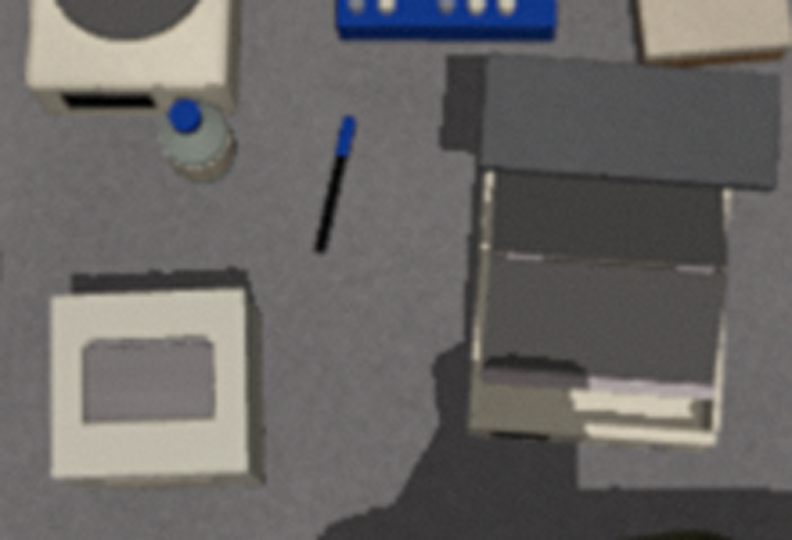

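View pics/s1.png

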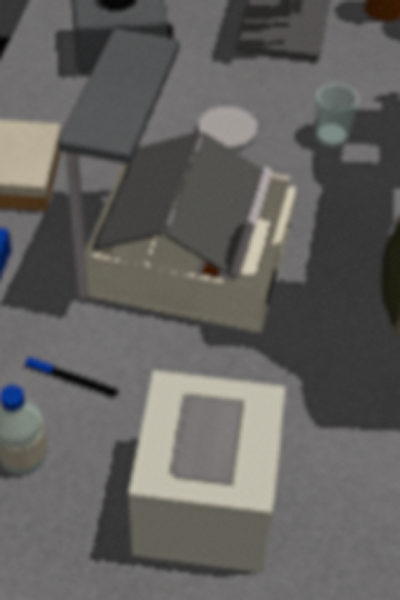

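```bash
python3 - <<'E'
from h import *
np.set_printoptions(precision=1,suppress=True)
f=lambda p:(p[0]/3.6+130-.36,p[1]/3.6+110-.36)
print('cams',ray('top',(250,186))[0],ray('side',(250,190))[0])
bt=[onplane('top',f(p),140) for p in [(52,297),(246,290),(247,472),(53,478)]]
print('bin',np.array(bt),np.mean(bt,0))
bt=[onplane('top',f(p),140) for p in [(84,340),(213,338),(213,417),(83,422)]]
print('slot',np.array(bt),np.mean(bt,0))
g=lambda p:(p[0]/2.5+180-.3,p[1]/2.5+90-.3)
bs=[onplane('side',g(p),140) for p in [(154,372),(285,387),(272,512),(132,495)]]
print('bin side',np.array(bs),np.mean(bs,0))
print('lamp front 267',onplane('top',f((478,168)),267),onplane('top',f((776,188)),267))
print('lamp back top 288',onplane('top',f((488,52)),288),onplane('top',f((778,74)),288))
print('front wall 70',onplane('top',f((470,434)),70),onplane('top',f((716,442)),70))
print('side walls 88: left',onplane('top',f((485,180)),88),'right',onplane('top',f((730,200)),88))
print('ridge?', tri(g((200,132)),f((716,268))),tri(g((165,235)),f((490,256))))
print('rail', onplane('top',f((484,376)),95),onplane('top',f((714,392)),95))
print('rail side',onplane('side',g((268,170)),95),onplane('side',g((230,272)),95))
E
```

```text
cams [ 266.9   12.5 1580.4] [ 372.3  920.3 1183.2]
bin [[537.2 342.4 140. ]
 [544.6 180.9 140. ]
 [395.2 175.9 140. ]
 [387.6 334.5 140. ]] [466.1 258.4 140. ]
slot [[501.5 313.8 140. ]
 [504.4 206.9 140. ]
 [439.5 204.8 140. ]
 [433.8 311.6 140. ]] [469.8 259.3 140. ]
bin side [[542.5 186.4 140. ]
 [393.8 177.8 140. ]
 [385.7 336.9 140. ]
 [532.1 345.5 140. ]] [463.5 261.6 140. ]
lamp front 267 [615.7  -6.9 267. ] [ 602.5 -233.6  267. ]
lamp back top 288 [701.1 -13.8 288. ] [ 686.5 -234.3  288. ]
front wall 70 [435.8  -4.4  70. ] [ 430.2 -213.2   70. ]
side walls 88: left [652.6 -15.7  88. ] right [ 637.1 -226.7   88. ]
ridge? (array([ 562.4, -202.8,  156.6]), np.float64(1.0636396615765171)) (array([572.9, -18.9, 145. ]), np.float64(1.6697006926192612))
rail [481.8 -15.5  95. ] [ 469.6 -208.5   95. ]
rail side [ 466.7 -212.2   95. ] [487.5 -17.5  95. ]
```

```bash
cat >> h.py <<'E'
ST=np.array([555,-115.,0]);SY=-0.06
BN=np.array([465.5,260,0]);BY=0.05
def fr(c,yaw,p): return c+Rn.from_euler('z',yaw).apply(p)
def st(p): return fr(ST,SY,np.array(p,float))
def toolR(yaw,lean):  # z=(s,0,-c) in heading yaw; x forward
    s,c=np.sin(lean),np.cos(lean)
    M=np.array([[c,0,s],[0,-1,0],[s,0,-c]]).T
    return Rn.from_euler('z',yaw)*Rn.from_matrix(M)
def rows(P,R):
    o=observe();R0=Rn.from_quat(o['orientation'])
    d=R0.inv().apply(np.array(P)-o['tool_pos']);rv=(R0.inv()*R).as_rotvec()
    print('shift',d.round(1),'turn',rv.round(4),'rot deg',np.degrees(np.linalg.norm(rv)).round(1))
def tcp_for(pt,R,local): return np.array(pt)-R.apply(local)
E
python3 - <<'E'
from h import *
R=toolR(SY,0.7)
rows(tcp_for(st([-130,0,200]),R,[11,0,173]),R)
# checks
f=lambda p:((p-np.array([130,110]))*3.6).round()
g=lambda p:((p-np.array([180,90]))*2.5).round()
P=[st(p) for p in [(-120,105,70),(-120,-105,70),(120,105,88),(120,-105,88),(50,112,267),(50,-112,267),(-120,105,0)]]
print(f(proj('top',P)).tolist());print(g(proj('side',P)).tolist())
B=[fr(BN,BY,np.array(p)) for p in [(75,80,140),(75,-80,140),(-75,-80,140),(-75,80,140)]]
print(f(proj('top',B)).tolist());print(g(proj('side',B)).tolist())
E
```

```text
shift [ 251.6 -324.7   79.4] turn [-0.1465  0.6897  0.3982] rot deg 46.4
[[467.0, 426.0], [714.0, 442.0], [486.0, 147.0], [728.0, 163.0], [476.0, 172.0], [770.0, 192.0], [466.0, 435.0]]
[[262.0, 298.0], [293.0, 186.0], [82.0, 253.0], [128.0, 146.0], [128.0, 166.0], [177.0, 50.0], [259.0, 331.0]]
[[49.0, 297.0], [241.0, 289.0], [245.0, 471.0], [50.0, 478.0]]
[[128.0, 492.0], [152.0, 369.0], [284.0, 385.0], [270.0, 510.0]]
```

Emit:
{"name": "servo_tool", "arguments": {"moves": [[[40,-50,10,-0.02,0.1,0.06,1],[80,-100,20,-0.04,0.2,0.12,1],[125,-160,40,-0.07,0.35,0.2,1],[165,-215,52,-0.1,0.45,0.27,1],[210,-270,65,-0.12,0.58,0.33,1],[240,-310,75,-0.14,0.66,0.38,1],[252,-325,79,-0.1465,0.69,0.398,1],[252,-325,79,-0.1465,0.69,0.398,1],[252,-325,79,-0.1465,0.69,0.398,1],[252,-325,79,-0.1465,0.69,0.398,1]]]}}

```text
time: 1.35
tool_pos: [305.8, -100.8, 325.9]
orientation: [0.939, -0.029, 0.343, 0.011]
force: [-0.4, -0.2, -0.1]
grip_width: -0.2
```

```bash
python3 - <<'E'
from h import *
o=observe();print(o['time'],o['tool_pos'],o['joints'],o['grip_width'])
R=toolR(SY,0.7)
rows(tcp_for(st([-125,0,97]),R,[11,0,173]),R)
E
```

```text
1.35 [ 305.82968123 -100.78022638  325.89736203] [-0.81054243 -0.15901336  2.29604895  0.84157367  0.62785938  0.21659868] -0.1898397893622844
shift [-63.2  -0.9  82.3] turn [ 0.0023 -0.0006 -0.0005] rot deg 0.1
```

Emit:
{"name": "servo_tool", "arguments": {"moves": [[[-20,0,27,0,0,0,1],[-40,0,53,0,0,0,1],[-63,-1,82,0,0,0,1],[-63,-1,82,0,0,0,1]]]}}

```text
time: 1.85
tool_pos: [310.3, -100.0, 221.0]
orientation: [0.939, -0.029, 0.342, 0.01]
force: [0.1, 0.2, 0.5]
grip_width: 0.3
```

```bash
python3 - <<'E'
from h import *
a=get_image('side');b=get_image('top')
cv2.imwrite('pics/s2.png',cv2.resize(a[90:250,180:380,::-1],None,fx=4,fy=3.7,interpolation=2)[:600])
cv2.imwrite('pics/t2.png',cv2.resize(b[110:260,230:350,::-1],None,fx=4,fy=4,interpolation=2))
o=observe();print(o['time'],o['tool_pos'],o['joints'])
R=Rn.from_quat(o['orientation']);print(o['tool_pos']+R.apply([11,0,173]))
E
```

```text
1.95 [310.49035168 -99.97759435 221.79525665] [-0.79476653  0.13746197  2.41191223  1.50018708  0.44636866 -0.5248332 ]
[ 430.01429513 -107.3678968    96.45806995]
```

View pics/s2.png

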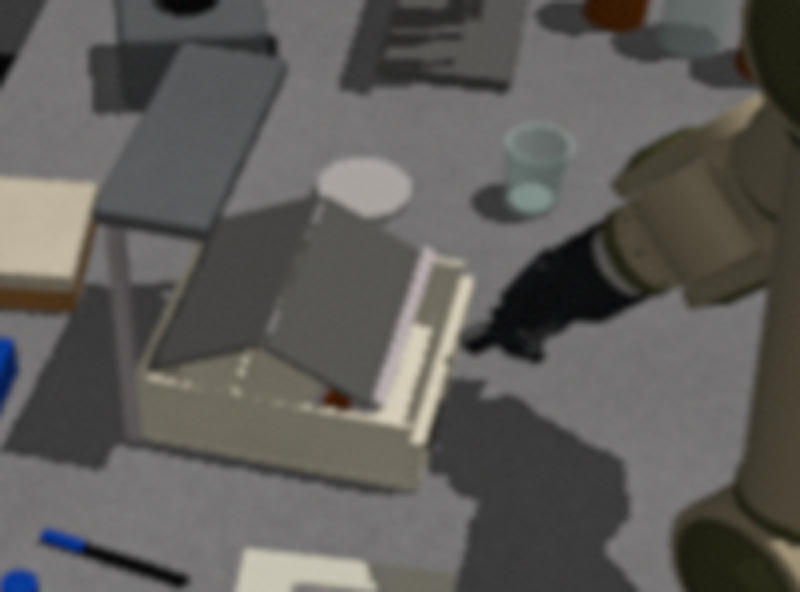

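View pics/t2.png

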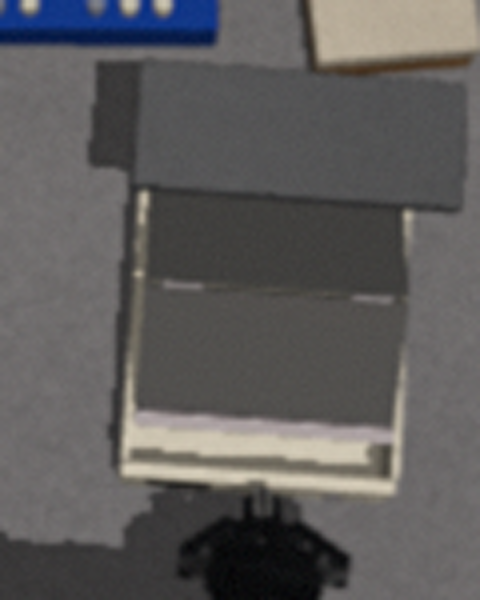

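Emit:
{"name": "servo_tool", "arguments": {"moves": [[[15.3,0,12.9,0,0,0,1],[26.8,0,22.5,0,0,0,1],[36,0,30.3,0,0,0,1],[45.2,0,38,0,0,0,1],[54.3,0,45.7,0,0,0,1],[63.5,0,53.5,0,0,0,1],[72.7,0,61.2,0,0,0,1],[81.9,0,68.9,0,0,0,1],[91,0,76.6,0,0,0,1]]]}}

```text
time: 3.08
tool_pos: [429.7, -106.1, 222.1]
orientation: [0.939, -0.028, 0.342, 0.01]
force: [-2.7, 0.5, -1.0]
grip_width: -0.3
```

```bash
cat > look.py <<'E'
from h import *
import sys
k=sys.argv[1]
a=get_image('side');b=get_image('top')
cv2.imwrite(f'pics/s{k}.png',cv2.resize(a[90:250,180:380,::-1],None,fx=3.7,fy=3.7,interpolation=2))
cv2.imwrite(f'pics/t{k}.png',cv2.resize(b[110:260,230:350,::-1],None,fx=4,fy=4,interpolation=2))
o=observe();print(o['time'],o['tool_pos'],o['joints'],o['force'])
R=Rn.from_quat(o['orientation']);w=o['tool_pos']+R.apply([11,0,173]);print(w,'own',Rn.from_euler('z',-SY).apply(w-ST))
E
python3 look.py 3
```

```text
3.175 [ 430.20738292 -106.322316    222.66140969] [-0.56856536  0.34320978  2.09939755  1.38198753  0.3256837  -0.20484187] [ 0.42421976  1.21721782 -0.77880209]
[ 550.03936533 -113.49937342   97.60627849] own [-5.04169179  1.20046674 97.60627849]
```

View pics/s3.png

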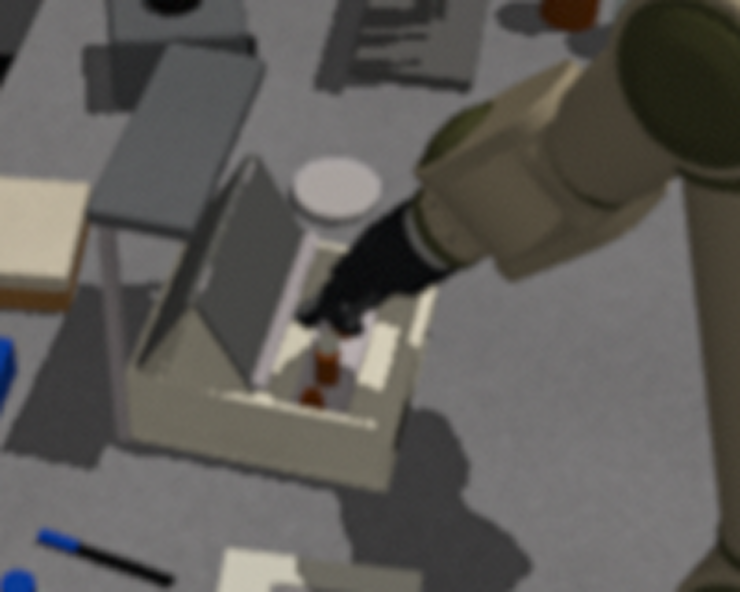

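Emit:
{"name": "servo_tool", "arguments": {"moves": [[[9,0,7.7,0,0,0,1],[18,0,15.3,0,0,0,1],[27,0,23,0,0,0,1],[36,0,30.5,0,0,0,1],[45,0,38,0,0,0,1],[53,0,45,0,0,0,1],[60,0,51,0,0,0,1],[66,0,56,0,0,0,1],[69,0,58,0,0,0,1]]]}}

```text
time: 4.3
tool_pos: [519.4, -111.6, 222.7]
orientation: [0.939, -0.028, 0.343, 0.01]
force: [-1.9, -0.1, -0.8]
grip_width: -0.1
```

```bash
python3 look.py 4
```

```text
4.4 [ 519.40739735 -111.62625334  222.82210079] [-0.47346429  0.48707962  1.84997388  1.07182828  0.29907521  0.19390192] [-0.49905163  0.33469533 -0.2065482 ]
[ 639.16626008 -118.88779617   97.70181949] own [84.24793409  1.16614593 97.70181949]
```

View pics/s4.png

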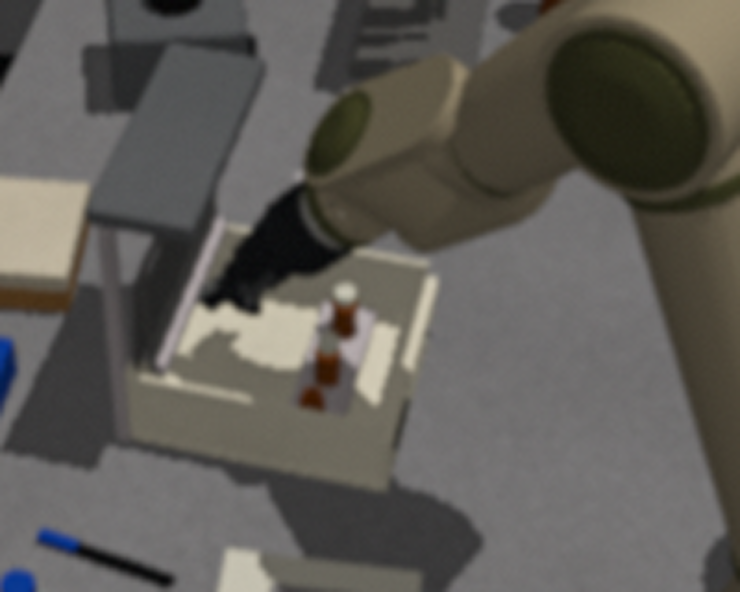

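Emit:
{"name": "servo_tool", "arguments": {"moves": [[[3,0,2.6,0,0,0,1],[6,0,5.2,0,0,0,1],[9,0,7.7,0,0,0,1],[9,0,7.7,0,0,0,1]]]}}

```text
time: 4.9
tool_pos: [531.1, -112.3, 222.4]
orientation: [0.939, -0.028, 0.343, 0.011]
force: [-5.9, 0.4, 1.2]
grip_width: 0.3
```

Emit:
{"name": "servo_tool", "arguments": {"moves": [[[1.5,0,1.3,0,0,0,1],[3,0,2.6,0,0,0,1],[3,0,2.6,0,0,0,1]]]}}

```text
time: 5.28
tool_pos: [532.8, -112.3, 222.2]
orientation: [0.94, -0.028, 0.341, 0.01]
force: [-47.1, 0.6, 23.6]
grip_width: -0.3
```

```bash
python3 look.py 5
```

```text
5.375 [ 532.77361681 -112.32394748  222.18120703] [-0.46184318  0.50993621  1.8103965   1.00576303  0.30160532  0.2702907 ] [-47.53152061  -0.5594104   22.94138287]
[ 652.00492899 -119.49442398   96.5528724 ] own [97.09987616  1.33046775 96.5528724 ]
```

View pics/s5.png

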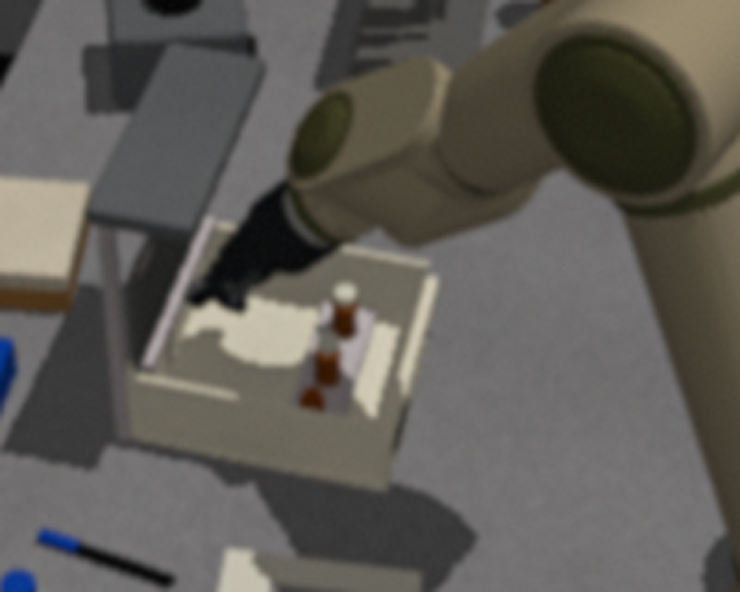

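View pics/t5.png

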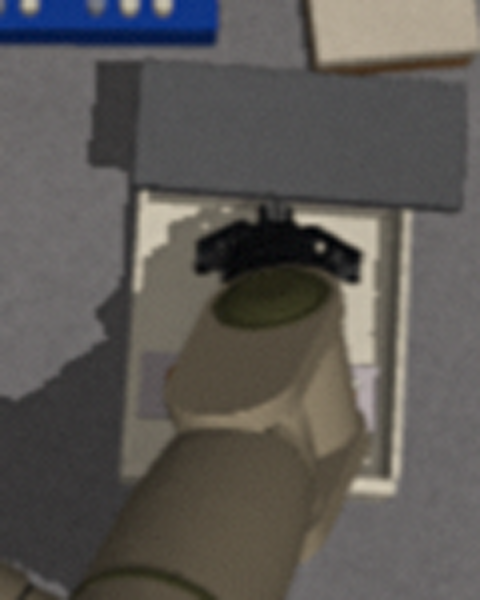

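Emit:
{"name": "servo_tool", "arguments": {"moves": [[[-8,0,-6.5,0,0,0,1],[-23,0,-20,0,0,0,1],[-38,0,-33,0,0,0,1],[-54,0,-60,0,0,0,1],[-60,0,-100,0,0,0,1],[-60,0,-150,0,0,0,0.3],[-60,0,-190,0,0,0,0.3],[-60,0,-200,0,0,0,0.3]]]}}

```text
time: 6.38
tool_pos: [360.1, -102.0, 338.4]
orientation: [0.938, -0.028, 0.345, 0.012]
force: [-0.4, -0.5, -0.1]
grip_width: 54.2
```

```bash
python3 look.py 6; python3 - <<'E'
from h import *
R=toolR(SY+np.pi/2,0)
G=st([-40,62,0])
rows([G[0],G[1],155+160],R); print(G)
E
```

```text
6.475 [ 360.73303636 -102.12769049  337.27746072] [-0.6783735  -0.03978932  2.15758468  0.77933969  0.55956323  0.37536861] [-0.11970668  0.32083135 -0.45572851]
[ 480.65809998 -109.62595976  212.33045166] own [-74.53037373   0.90653169 212.33045166]
shift [103.8 -60.9 116.8] turn [ 0.5512 -0.5479 -1.4995] rot deg 96.8
[518.7897468  -50.71300626   0.        ]
```

View pics/s6.png

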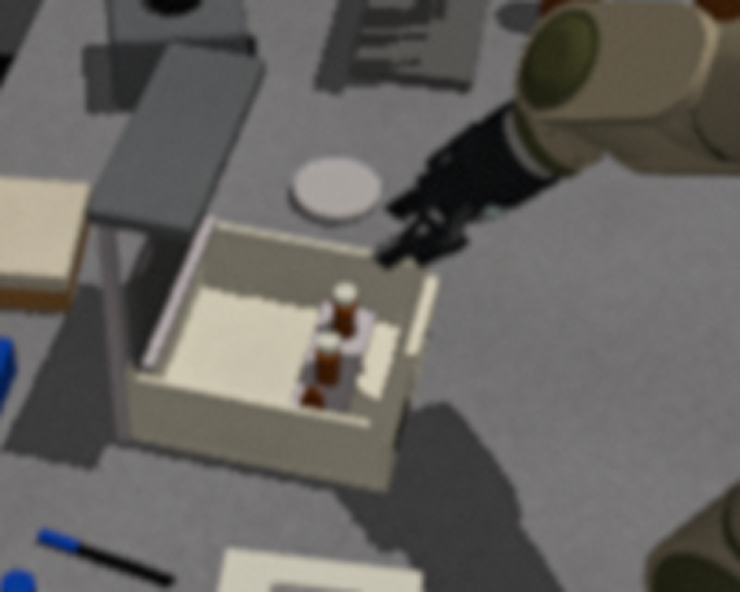

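View pics/t6.png

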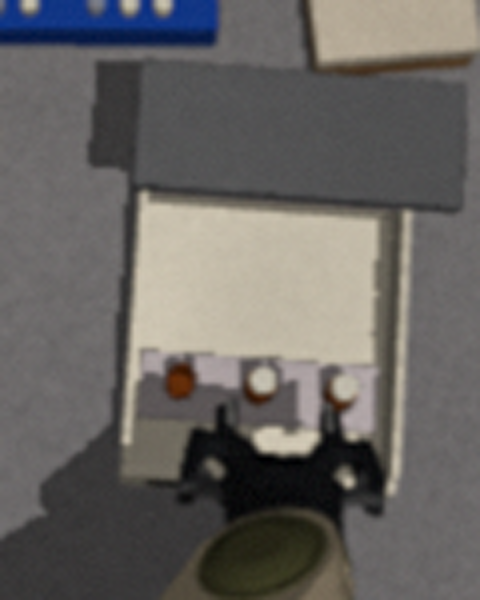

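```bash
python3 - <<'E'
from h import *
np.set_printoptions(precision=1,suppress=True)
f=lambda p:(p[0]/4+230-.4,p[1]/4+110-.4)
inv=lambda w:Rn.from_euler('z',-SY).apply(w-ST)
for nm,p,z in [('rej',(180,380),60),('c0',(263,377),72),('c1',(344,385),72)]:
    w=onplane('top',f(p),z);print(nm,w,inv(w))
t=cv2.imread('pics/t6.png').astype(int)
b,g,r=t[...,0],t[...,1],t[...,2]
m=((r>110)&(r-b>70)&(r-g>50)).astype(np.uint8)
n,l,s,c=cv2.connectedComponentsWithStats(m)
for i in range(1,n):
    if s[i,4]>60:print(s[i],c[i])
gs=lambda p:(p[0]/3.7+180-.4,p[1]/3.7+90-.4)
for p in [(345,290),(328,340)]: w=onplane('side',gs(p),72);print('side cap',w,inv(w))
w=onplane('side',gs((313,388)),66);print(w,inv(w))
E
```

```text
rej [516.8 -48.5  60. ] [-42.2  64.1  60. ]
c0 [ 517.6 -111.8   72. ] [-37.5   0.9  72. ]
c1 [ 511.8 -174.2   72. ] [-39.5 -61.7  72. ]
side cap [ 509.1 -175.8   72. ] [-42.2 -63.4  72. ]
side cap [ 513.8 -109.7   72. ] [-41.4   2.9  72. ]
[517.7 -54.9  66. ] [-40.8  57.7  66. ]
```

Emit:
{"name": "servo_tool", "arguments": {"moves": [[[0,0,-15,0.06,-0.06,-0.165,0.3],[11,-7,-5,0.12,-0.12,-0.33,0.3],[23,-14,10,0.18,-0.18,-0.5,0.3],[35,-20,25,0.245,-0.24,-0.665,0.3],[46,-27,40,0.305,-0.305,-0.83,0.3],[58,-34,60,0.37,-0.365,-1.0,0.3],[69,-41,75,0.43,-0.425,-1.165,0.3],[81,-47,90,0.49,-0.485,-1.33,0.3],[104,-61,117,0.551,-0.548,-1.4995,0.3],[104,-61,117,0.551,-0.548,-1.4995,0.3]]]}}

```text
time: 7.72
tool_pos: [520.8, -49.3, 311.6]
orientation: [0.727, 0.687, -0.001, -0.003]
force: [-0.1, 0.3, -0.1]
grip_width: 59.9
```

```bash
python3 look.py 7; python3 - <<'E'
from h import *
R=toolR(SY+np.pi/2,0)
rows([518.5,-50.5,155+48],R)
E
```

```text
7.825 [519.10509475 -49.99694531 312.64307759] [-0.32121482  0.39738089  1.63354043  0.00206499  1.11503835 -0.2624415 ] [ 0.20724154 -0.89315824  1.01917079]
[519.14587678 -38.47373446 139.67714468] own [-40.37842664  74.2386027  139.67714468]
shift [ -0.9  -0.2 109.6] turn [-0.0037 -0.0029  0.0003] rot deg 0.3
```

View pics/s7.png

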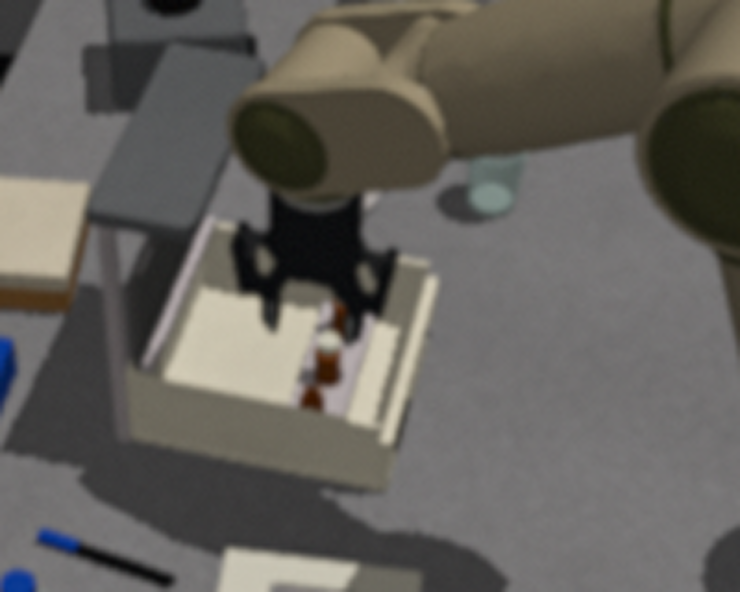

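View pics/t7.png

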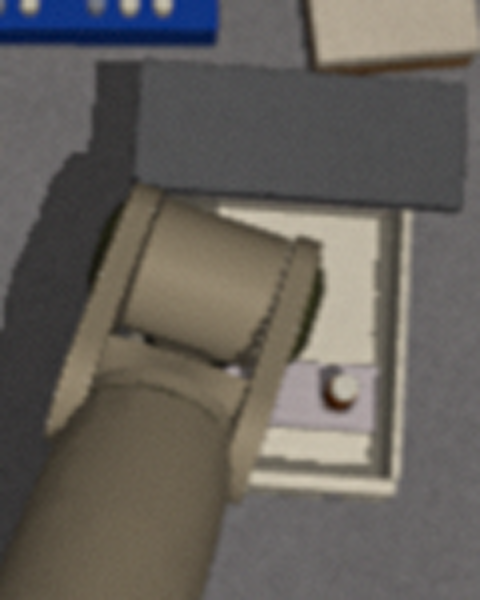

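```bash
python3 - <<'E'
from h import *
np.set_printoptions(precision=1,suppress=True)
f=lambda p:(p[0]/4+230-.4,p[1]/4+110-.4)
gs=lambda p:(p[0]/3.7+180-.4,p[1]/3.7+90-.4)
inv=lambda w:Rn.from_euler('z',-SY).apply(w-ST)
for p in [(150,185),(235,212),(318,243)]:
  for z in (380,420,460): print(p,z,inv(onplane('top',f(p),z)))
print(tri(gs((232,130)),f((110,225))), inv(tri(gs((232,130)),f((110,225)))[0]))
o=observe();print(inv(o['tool_pos']))
# side cap ellipse centre ; bottom
print(inv(tri(gs((282,145)),f((100,250)))[0]),tri(gs((282,145)),f((100,250)))[1])
E
```

```text
(150, 185) 380 [ 26.   99.8 380. ]
(150, 185) 420 [ 15.3 100.2 420. ]
(150, 185) 460 [  4.6 100.5 460. ]
(235, 212) 380 [ 12.4  46.  380. ]
(235, 212) 420 [  2.1  48.2 420. ]
(235, 212) 460 [ -8.1  50.3 460. ]
(318, 243) 380 [ -3.8  -6.5 380. ]
(318, 243) 420 [-13.5  -2.6 420. ]
(318, 243) 460 [-23.2   1.3 460. ]
(array([565.3,   8. , 401.7]), np.float64(18.54169550915281)) [  2.9 123.4 401.7]
[-39.7  62.7 312.6]
[-24.4 127.6 401.6] 3.5576000454732144
```

Emit:
{"name": "servo_tool", "arguments": {"moves": [[[-1,0,25,-0.004,-0.003,0,0.3],[-1,0,50,-0.004,-0.003,0,0.3],[-1,0,75,-0.004,-0.003,0,0.3],[-1,0,92,-0.004,-0.003,0,0.3],[-1,0,103,-0.004,-0.003,0,0.3],[-1,0,109,-0.004,-0.003,0,0.3],[-1,0,109,-0.004,-0.003,0,0.3]]]}}

```text
time: 8.7
tool_pos: [518.6, -51.3, 205.3]
orientation: [0.728, 0.686, 0.0, 0.001]
force: [-0.3, -0.6, -0.1]
grip_width: 59.7
```

```bash
python3 look.py 8; python3 - <<'E'
from h import *
R=toolR(SY+np.pi/2,0)
rows([518.5,-50.5,155+48],R)
E
```

```text
8.8 [518.79546983 -51.30779693 205.75281996] [-0.32334396  0.55259492  1.72294174 -0.00172641  0.86247205 -0.26236561] [0.05900593 0.90187941 0.62878307]
[519.96948709 -40.73964249  32.72988566] own [-39.42042546  72.02615906  32.72988566]
shift [ 0.8 -0.4  2.7] turn [0.0031 0.0022 0.0001] rot deg 0.2
```

View pics/s8.png

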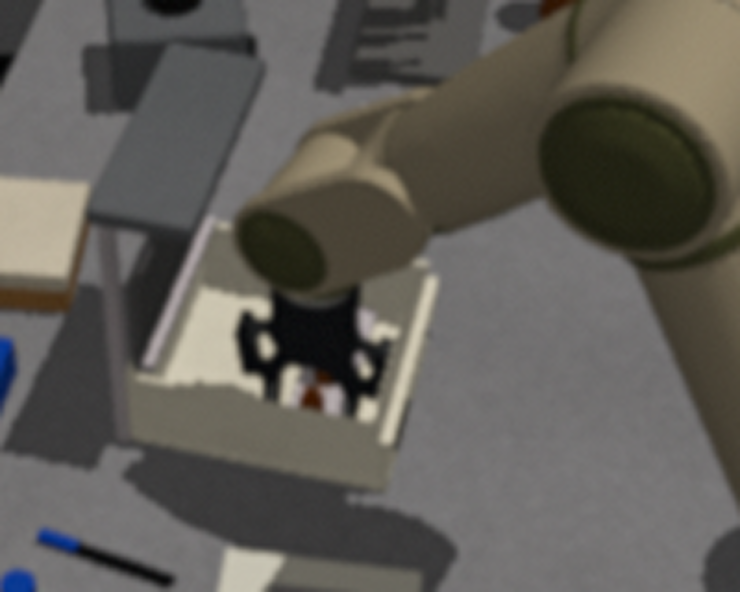

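Emit:
{"name": "servo_tool", "arguments": {"moves": [[[0,0,2,0,0,0,0.5],[0,0,2,0,0,0,0.7],[0,0,2,0,0,0,0.8],[0,0,2,0,0,0,0.9],[0,0,2,0,0,0,1],[0,0,2,0,0,0,1],[0,0,2,0,0,0,1]]]}}

```text
time: 9.68
tool_pos: [518.8, -51.2, 203.5]
orientation: [0.728, 0.686, 0.0, 0.002]
force: [-1.7, 0.2, 5.7]
grip_width: 22.0
```

Emit:
{"name": "servo_tool", "arguments": {"moves": [[[0,0,-5,0,0,0,1],[0,0,-15,0,0,0,1],[0,0,-35,0,0,0,1],[0,0,-60,0,0,0,1],[0,0,-90,0,0,0,1],[0,0,-120,0,0,0,1],[0,0,-150,0,0,0,1],[0,0,-180,0,0,0,1],[0,0,-190,0,0,0,1],[0,0,-190,0,0,0,1]]]}}

```text
time: 10.92
tool_pos: [518.2, -50.8, 393.2]
orientation: [0.728, 0.686, 0.0, 0.002]
force: [-0.5, -0.7, -0.3]
grip_width: 21.9
```

```bash
python3 look.py 9; python3 - <<'E'
from h import *
R=toolR(BY,0)
rows([465.5,259,420],R);print(observe()['grip_width'])
E
```

```text
11.025 [518.16960795 -50.82201336 392.08031551] [-3.22804822e-01  3.13284589e-01  1.53085214e+00 -1.51236196e-03
  1.29683379e+00 -2.62693615e-01] [ 0.2061794   0.15854609 -0.53080174]
[518.84816273 -40.1146562  219.06328726] own [-40.57720872  72.58278161 219.06328726]
shift [306.1 -71.1 -28.4] turn [1.3000e-03 1.1000e-03 1.4611e+00] rot deg 83.7
22.331501847421578
```

View pics/s9.png

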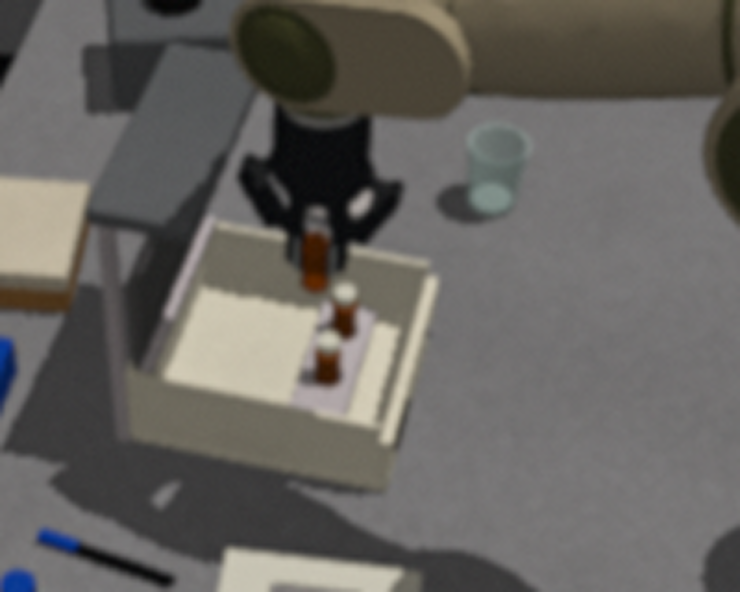

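Emit:
{"name": "servo_tool", "arguments": {"moves": [[[20,-5,-10,0,0,0.12,1],[55,-13,-28,0,0,0.27,1],[90,-21,-28,0,0,0.43,1],[125,-29,-28,0,0,0.6,1],[165,-38,-28,0,0,0.78,1],[205,-48,-28,0,0,0.96,1],[245,-57,-28,0,0,1.14,1],[280,-65,-28,0,0,1.3,1],[306,-71,-28,0.001,0.001,1.461,1],[306,-71,-28,0.001,0.001,1.461,1]]]}}

```text
time: 12.28
tool_pos: [465.2, 260.1, 419.2]
orientation: [1.0, 0.026, -0.0, 0.001]
force: [-0.3, 0.6, 0.3]
grip_width: 22.1
```

```bash
python3 - <<'E'
from h import *
a=get_image('side');b=get_image('top')
cv2.imwrite('pics/s10.png',cv2.resize(a[130:330,180:380,::-1],None,fx=3,fy=3,interpolation=2))
cv2.imwrite('pics/t10.png',cv2.resize(b[110:260,130:330,::-1],None,fx=4,fy=4,interpolation=2))
R=toolR(BY,0)
rows([465.5,259,265],R);o=observe();print(o['time'],o['tool_pos'],o['joints'],o['grip_width'])
gs=lambda p:(p[0]/3+180-.3,p[1]/3+130-.3)
P=o['tool_pos'];print((proj('side',[P-[0,0,155],P-[0,0,190]])-[180,130])*3)
E
```

```text
shift [ -0.3  -0.7 154.6] turn [ 0.0017 -0.0006  0.0027] rot deg 0.2
12.375 [465.74254667 258.5885855  419.61437862] [ 0.28703215  0.31945834  1.44946921 -0.00181461  1.37251638  1.80544081] 21.926930836123418
[[253.86333591 321.52771366]
 [252.78423628 345.66654247]]
```

View pics/s10.png

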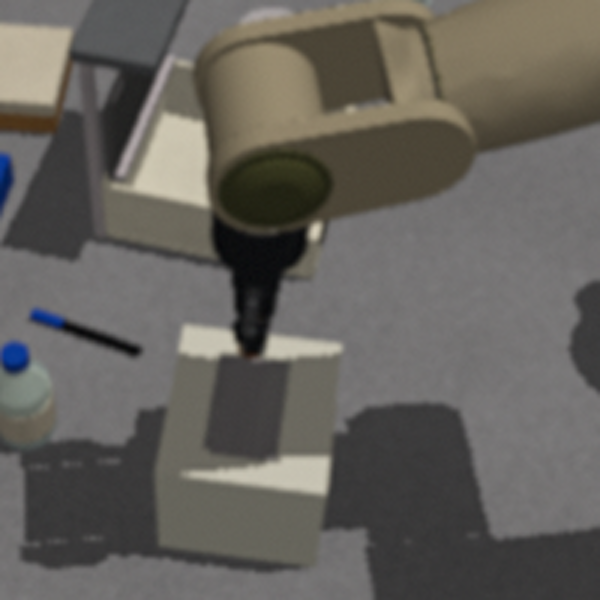

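View pics/t10.png

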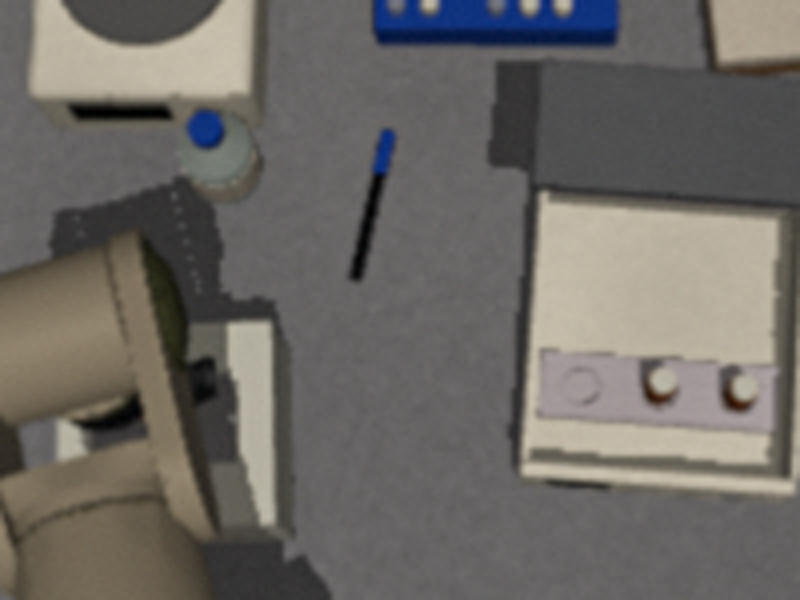

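Emit:
{"name": "servo_tool", "arguments": {"moves": [[[0,-0.5,25,0.0015,-0.0005,0.0025,1],[0,-0.5,50,0.0015,-0.0005,0.0025,1],[0,-0.5,70,0.0015,-0.0005,0.0025,1],[0,-0.5,85,0.0015,-0.0005,0.0025,1],[0,-0.5,95,0.0015,-0.0005,0.0025,1],[0,-0.5,107,0.0015,-0.0005,0.0025,1],[0,-0.5,119,0.0015,-0.0005,0.0025,1],[0,-0.5,131,0.0015,-0.0005,0.0025,1],[0,-0.5,143,0.0015,-0.0005,0.0025,1],[0,-0.5,150,0.0015,-0.0005,0.0025,1]]]}}

```text
time: 13.62
tool_pos: [465.8, 259.3, 269.4]
orientation: [1.0, 0.024, 0.0, -0.0]
force: [-0.5, -0.2, 0.8]
grip_width: 22.3
```

```bash
python3 - <<'E'
from h import *
a=get_image('side')
cv2.imwrite('pics/s11.png',cv2.resize(a[130:330,180:380,::-1],None,fx=3,fy=3,interpolation=2))
o=observe();print(o['time'],o['tool_pos'],o['force'],o['grip_width'])
E
```

```text
13.675 [465.6305468  259.22007083 268.8084156 ] [-2.21226536 -0.82939053 -2.27728047] 22.000267371987434
```

View pics/s11.png

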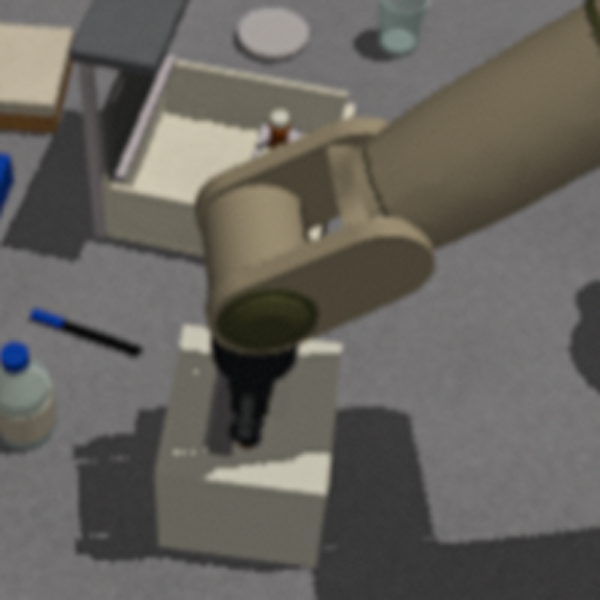

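Emit:
{"name": "servo_tool", "arguments": {"moves": [[[0,0,4,0,0,0,1],[0,0,4,0,0,0,0.65],[0,0,4,0,0,0,0.5],[0,0,4,0,0,0,0.5],[0,0,4,0,0,0,0.5],[0,0,4,0,0,0,0.5],[0,0,4,0,0,0,0.5]]]}}

```text
time: 14.55
tool_pos: [466.0, 259.3, 266.6]
orientation: [1.0, 0.024, 0.001, -0.0]
force: [-0.8, 0.5, 1.9]
grip_width: 43.1
```

Emit:
{"name": "servo_tool", "arguments": {"moves": [[[0,0,-10,0,0,0,0.5],[0,0,-25,0,0,0,0.5],[0,0,-40,0,0,0,0.5],[0,0,-60,0,0,0,0.5],[0,0,-85,0,0,0,0.5],[0,0,-115,0,0,0,0.5],[0,0,-145,0,0,0,0.5],[-60,0,-175,0,0,0,0.5],[-110,0,-185,0,0,0,0.5],[-120,0,-190,0,0,0,0.5]]]}}

```text
time: 15.8
tool_pos: [343.3, 253.3, 458.5]
orientation: [1.0, 0.024, 0.003, -0.001]
force: [0.8, -1.2, 0.7]
grip_width: 42.7
```

```bash
python3 - <<'E'
from h import *
a=get_image('side');b=get_image('top')
cv2.imwrite('pics/s12.png',cv2.resize(a[90:330,160:380,::-1],None,fx=2.5,fy=2.5,interpolation=2))
cv2.imwrite('pics/t12.png',cv2.resize(b[90:280,130:330,::-1],None,fx=3,fy=3,interpolation=2))
o=observe();print(o['time'],o['tool_pos'],o['force'],o['grip_width'])
E
```

```text
15.9 [345.17216208 253.45070393 457.78026807] [-0.06475599  0.09281932 -0.54446086] 42.59420746494908
```

View pics/s12.png

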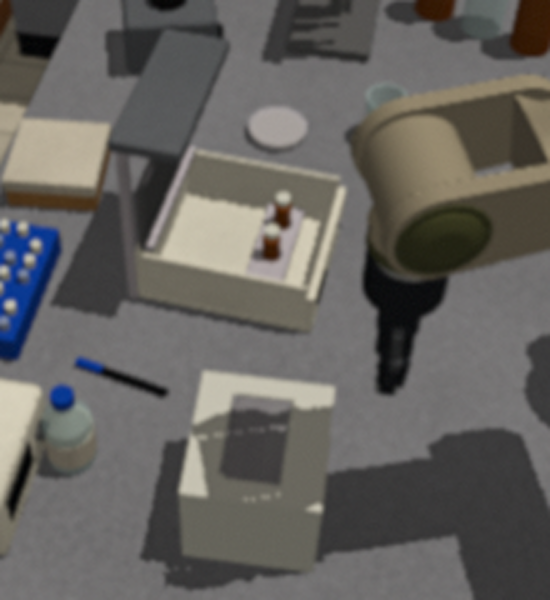

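View pics/t12.png

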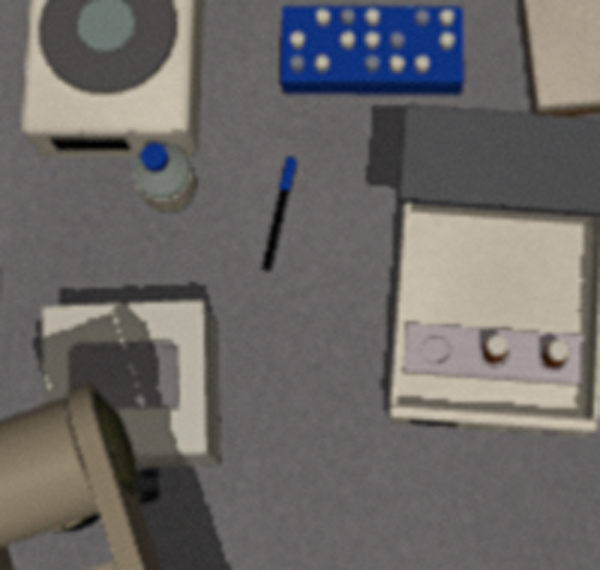

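Emit:
{"name": "servo_tool", "arguments": {"moves": [[[0,0,0,0,0,0,0.5],[0,0,0,0,0,0,0.5],[0,0,0,0,0,0,0.5],[0,0,0,0,0,0,0.5],[0,0,0,0,0,0,0.5],[0,0,0,0,0,0,0.5],[0,0,0,0,0,0,0.5],[0,0,0,0,0,0,0.5],[0,0,0,0,0,0,0.5],[0,0,0,0,0,0,0.5]]]}}

```text
time: 17.15
tool_pos: [345.8, 253.5, 456.3]
orientation: [1.0, 0.024, 0.001, -0.0]
force: [0.3, -0.6, -0.2]
grip_width: 42.9
```

```bash
python3 - <<'E'
from h import *
print(close_job(), observe()['time'])
E
```

```text
the job is handed in; nothing more can be done
the job is handed in; nothing more can be done
```

I folded the cover back with a leaned, closed gripper. I then took the uncapped vial from the left well (own y = +62 mm) and let it go through the flap of the reject box. The job was handed in at about 17 s of the 62 s allowed, and no verdict was given.

- **Cover:** the push ended against a hard stop of about 47 N with the fingertips at the fully folded rail position. The last pictures show it still folded.
- **Vial:** the gripper came out empty, the left well is empty, and the flap looks shut. The vial inside the box cannot be seen, so its resting there is inferred.
- **Bystanders:** both capped vials stand in their wells. The bottle, marker and the dish by the station look unmoved. The beaker is half hidden by the arm in the last picture, and I did not check the second dish after the first picture.
- **One disagreement:** the gripper read about 22 mm on the 24 mm vial, but the hold was firm.

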